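# Turn the maple-and-walnut plate over against the turning fence

## Task

On the luthier's bench, turn the pale wooden plate over so that its dark walnut face is up: push it along the bench into the curved foot of the low metal turning fence and keep pushing until it tips up and leans on the fence, then reach behind the fence and push its top edge back so that it topples over and lies flat on the bench in front of the fence. Do all of it by pushing, never picking the plate up off the bench, and leave the other things on the bench where they are.

Things in the scene. Friction and masses are not known exactly. Their poses are not given: they have to be found in the camera images.
- plate_center (a point): Centre (half-way up) of the loose wooden plate, 80 mm (its x) x 100 mm (its y) x 10 mm thick (its z), about 50 to 100 g. One face is pale maple, the other dark walnut with a ring inlay. Its z axis points out of the pale face: up at the start, down once turned over. It starts flat on the bench, centre 100 to 190 mm in front of the foot of the fence, a 100 mm edge roughly towards it (up to 0.35 rad askew).
- plate_edge_a (a point): Middle of the plate's 100 mm edge at its +x end, half-way up the thickness: the edge nearer the fence at the start.
- plate_edge_b (a point): Middle of the plate's other 100 mm edge, at its -x end, half-way up the thickness: the edge farther from the fence at the start. Push here, squarely towards the fence, with the pusher's bottom 2 to 4 mm above the bench, on until the pusher is some 15 mm from the foot of the fence.
- fence: Turning fence fixed to the bench, 200 mm long (its y), slippery polished aluminium face, blue back. Origin: middle of the foot of its face, at bench level. Its x axis is level and points from the front into the fence: the plate starts at negative x. The face rises in straight steps: 25 degrees up to 5 mm height, 45 degrees up to 12 mm, 58 degrees up to 26 mm, 70 degrees up to the rounded top edge.
- fence_top (a point): Middle of the fence's rounded top edge: 44 mm high, 36 mm behind the foot. Behind it the blue back reaches 43 mm behind the foot, an 8 mm high flange 70 mm. A tipped plate leans here by itself at 45 to 60 degrees; its top 20 to 25 mm stand clear above and behind this edge, up to 65 mm high. Pushed back from there to beyond upright it pivots on its lower edge and falls over to the front.
- glue: Bystander: white glue bottle with yellow label and orange cap, 48 mm diameter, 130 mm tall; origin at the centre of its underside. To be left alone.
- mug: Bystander: blue mug, 72 mm diameter, 85 mm tall; origin at the centre of its underside. To be left alone.
- peg: Bystander: dark turned wooden button, 34 mm diameter, 68 mm tall; origin at the centre of its underside. To be left alone.
- sander: Bystander: cork sanding block, 50 x 100 x 28 mm; origin at the centre of its underside. To be left alone.
- tape: Bystander: yellow roll of tape lying flat, 90 mm outer diameter, 24 mm high; origin at the centre of its underside. To be left alone.
- driver: Bystander: red-handled screwdriver lying on the bench; origin at the centre of its underside (of the handle-and-blade's length for the screwdriver). To be left alone.
- weight: Bystander: brass weight, 48 mm diameter, 63 mm tall; origin at the centre of its underside. To be left alone.
- plate: The same plate as a body; origin at the centre of the face that is down at the start (the dark one), axes as for plate_center.
Not all that is in view belongs to the job. What is meant by the plate is not blue or turquoise, and is the larger of those in its own colour.

How it is judged:
By the outcome, as a careful person would: the job done as asked, in the order asked, and still so for the second after the job is handed in, with the robot touching nothing.
It also fails if it takes over 54 s, if anything falls off the work surface, if the arm or the gripper's body presses on something with over 40 N, if the wrist force passes 120 N, or if a joint passes its speed limit or range.

## Robot

A 6-joint arm with a two-finger parallel gripper is mounted at the origin on the work surface. World frame = base frame: x ahead of the robot, y to its left, z up, the work surface at z = 0. Lengths are in mm, angles in rad, forces in N, time in s.
With the tool pointing down it reaches from about 275 to 750 mm from the base axis. Payload 10.2 kg.
Tool frame: the origin (TCP) lies midway between the tips of the shut fingers; the grasp point (between the pads) lies 19 mm behind it; z points along the fingers, y is the line along which they close (so a half turn about z gives the same grasp; the last joint's range is limited). The gripper opens to 85 mm and grips with 20 to 120 N. Pads are 22 mm wide; open, the fingers measure 114 mm over their backs; the gripper's body (76 mm by 85 mm) begins 54 mm behind the grasp point. The pads swing forward as they close: fully open they stand 13 mm farther back than shut.
Start: joints at [0.909, 0.313, 1.498, -0, 1.331, -0.223], TCP at [223.061, 475.263, 231.294] pointing down, gripper open.
Joint ranges: [-2.94, 2.94], [-0.97, 2.17], [0.19, 2.56], [-1.23, 4.37], [0.02, 3.11], [-2.88, 2.88]. Speed limits (rad/s): [2.39, 2.39, 3.01, 3.14, 3.14, 3.14].

## Interface

Orientations are given as a unit quaternion [w, x, y, z].
In Python, from rig import ctrl gives the robot as it stands.
- The arm moves only by the tool send_rows, never from a script. Its argument "targets" is a list of rows, each an object with "offset": the shift along the world's x, y, z in cm, a list of three; "spin": the turn about the world's z in rad. A call has 1 to 8 rows; each row is the pose to reach, as a shift and turn from the pose commanded when the call began; what a row does not reach only later rows make up. A row lasts 1/12 s, in which the tool goes at most 41.7 mm and 7.16 degrees, less where a joint would pass 70% of its speed; a pose out of reach is approached as far as the arm can. A call with a gripper value outside its range is refused whole. "grip" is the opening, from 0 (shut) to 1 (fully open), set as the call begins (left out, the last holds). The fingers move at their own pace and stop on an object; "squeeze" is the grip in N (left out, the last holds). Time passes only in rows, so rows that repeat a pose let the fingers close. It gives the time, the measured TCP pose, the force, the opening and the grip force at its end, in the units of the state.
- ctrl.sense(): the state, without advancing time (a new reading comes with each control period).
- ctrl.capture(name): name is "scene" or "side" or "wrist"; returns (picture, depth): 400x640x3 uint8, red, green, blue; 400x640 float32, mm along the optical axis (not along the pixel's ray), 0 where there is no reading.
- ctrl.calibration(name): a dict with "fx", "fy", "cx", "cy" (pixels), "view" (4x4, takes a point from world to camera coordinates); the wrist camera has in their place "mount" (4x4, takes a point from camera to tool coordinates, whose origin is the TCP and whose axes are the flange's). Camera axes: x right, y down, z forward; pixel columns grow to the right and rows downward; lengths in mm; the calibration is good to about 2 mm. A picture is of the moment at which its call begins: read the wrist's pose just before it. calibration takes no time and is no camera call.
- ctrl.finish_job(): hands the job in; it is judged then, once.
Trained networks look in the newest picture that a camera, given by its name, has taken for a name from the list of things; names that differ only in an ending like _2 or _b are one class to them, and where a whole thing is asked for, a point or a joint stands for the part that bears it (a point fixed in the world has none). Each returns a list of dicts, best first, with "conf" (0 to 1); they miss things now and then, are a little off and sometimes report something else, mostly with a low value. They report only what shows in the picture. A call takes as long as a camera call. They do not tell look-alikes from the thing itself.
- ctrl.search_frame(camera, query): "box" ([left, top, right, bottom] in pixels, round what is visible of it).
- ctrl.place_of(camera, query): "uv" ([column, row] in pixels: a listed point, or the origin of a listed thing).
The state is a dict: "time_s": time; "joints": joint angles; "dq": joint speeds; "tau": joint torques, N m; "eef_pos": TCP position; "ee_rot": TCP orientation; "force": force on the tool from outside, world axes, zero at the start; "wrist_torque": the same for the moment, N m; "grip_width": opening from 0.0 (shut) to 1.0 (fully open); "grip_force": force on a finger pad.
Only numpy, scipy, OpenCV 4.12 (cv2) and the standard library are available. Lean on these libraries where they do the work, as an engineer would, in place of code of your own. Each camera call takes 0.05 s, during which the arm holds its last target. There are 200 camera calls.

## Working session

There is one attempt and no reset: what is moved stays moved. The work goes in short steps, Python scripts to look and compute and a tool call to move; the robot and the scene stay as the last step left them, time stands still between calls to the robot, and variables do not carry over. Pictures are saved under pics/ and viewed, at most 10 in all, crops included, and the job is handed in when it is done.

Besides the shell and the picture viewer there is one more tool, called as a command line: name --argument value ..., lists and objects as JSON in quotes. send_rows: Moves the arm, as the interface text tells. Its arguments: {"type":"object","properties":{"targets":{"type":"array"},"grip":{"type":"number"},"squeeze":{"type":"number"}},"required":["targets"]}

```bash
ls; mkdir -p pics; cat > h.py <<'E'
import numpy as np, cv2
from rig import ctrl
def cap(n,f=None):
    p,d=ctrl.capture(n)
    if f: cv2.imwrite('pics/'+f,p[:,:,::-1])
    return p,d
def w(n,u,v,d=None,z=None):
    c=ctrl.calibration(n); V=np.array(c['view']); iV=np.linalg.inv(V)
    r=np.stack([(np.asarray(u,float)-c['cx'])/c['fx'],(np.asarray(v,float)-c['cy'])/c['fy'],np.ones_like(np.asarray(u,float))],-1)
    R=iV[:3,:3];t=iV[:3,3]; rw=r@R.T
    s=np.asarray(d) if d is not None else (z-t[2])/rw[...,2]
    return t+rw*s[...,None]
def cloud(n,d):
    v,u=np.mgrid[:400,:640]; return w(n,u,v,d=d)
E
python3 - <<'E'
from h import *
s=ctrl.sense();print(s['time_s'],s['eef_pos'],s['ee_rot'],s['grip_width'])
for n in('scene','side'):
    p,d=cap(n,n+'0.png'); X=cloud(n,d)
    for q in('plate_center','plate_edge_a','plate_edge_b','fence','fence_top','plate'):
        for r in ctrl.place_of(n,q)[:2]:
            u,v=r['uv'];print(n,q,r['conf'],np.round([u,v]),np.round(X[int(v),int(u)]))
E
```

```text
pics
0.0 [222.89322657 475.03540845 230.7216653 ] [-2.84483435e-04  2.17669763e-01  9.76022242e-01 -6.13985748e-04] 1.0018094343392008
scene plate_center 0.91 [259. 212.] [ 457. -122.    8.]
scene plate_center 0.86 [333. 208.] [510.  60.  10.]
scene plate_edge_a 0.95 [248. 259.] [ 610. -180.    3.]
scene plate_edge_a 0.88 [323. 210.] [507.  36.  11.]
scene plate_edge_b 0.95 [248. 259.] [ 610. -180.    3.]
scene plate_edge_b 0.88 [323. 210.] [507.  36.  11.]
scene fence 0.66 [379. 212.] [550. 174.   2.]
scene fence_top 0.85 [390. 199.] [549. 205.  35.]
scene plate 0.97 [337. 208.] [513.  70.  10.]
scene plate 0.85 [263. 215.] [ 475. -113.    6.]
side plate_center 0.89 [332. 212.] [502.  80.  12.]
side plate_center 0.63 [352. 170.] [ 467. -126.    5.]
side plate_edge_a 0.89 [391. 204.] [328.  13.  11.]
side plate_edge_a 0.81 [310. 157.] [ 615. -167.    8.]
side plate_edge_b 0.89 [391. 204.] [328.  13.  11.]
side plate_edge_b 0.81 [310. 157.] [ 615. -167.    8.]
side fence 0.96 [308. 234.] [560. 164.   0.]
side fence_top 0.65 [303. 235.] [562. 206.  41.]
side plate 0.89 [384. 195.] [349. -16.  14.]
side plate 0.85 [309. 161.] [ 619. -153.    6.]
```

View pics/scene0.png

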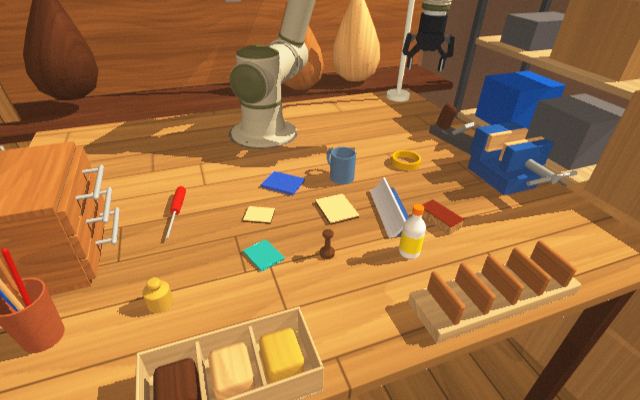

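View pics/side0.png

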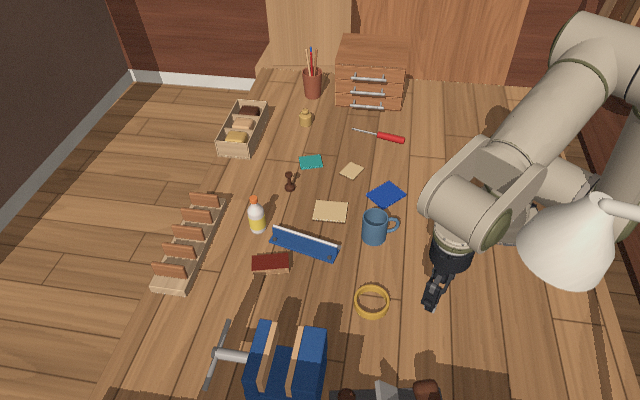

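The pale plate shows at scene (337,208) and side (330,211). The fence is at scene (385,205), with the glue bottle (412,240) at its far end, the mug at (342,165), the peg at (328,245) and the sander behind the fence at (440,213). The smaller pale tile at (258,214) is a decoy.

```bash
python3 - <<'E'
from h import *
P=[];C=[]
for n in('scene','side'):
    p,d=cap(n); X=cloud(n,d); hsv=cv2.cvtColor(p,cv2.COLOR_RGB2HSV)
    ok=d>0
    uv=(337,208) if n=='scene' else (330,211)
    print(n,'plate hsv',hsv[uv[1],uv[0]], 'bench',hsv[uv[1]+ (25 if n=='scene' else 18),uv[0]-5])
    # plate by flood fill
    m=np.zeros((402,642),np.uint8)
    cv2.floodFill(p.copy(),m,uv,0,(12,)*3,(12,)*3,4|(255<<8)|cv2.FLOODFILL_MASK_ONLY|cv2.FLOODFILL_FIXED_RANGE)
    mm=m[1:-1,1:-1]>0; v,u=np.nonzero(mm)
    Q=w(n,u,v,z=10.)[:,:2]; r=cv2.minAreaRect(Q.astype(np.float32)); print(len(u),r, 'depthz',np.median(X[mm][:,2])); print(np.round(cv2.boxPoints(r)))
    # objects heights
    R=ok&(X[...,0]>380)&(X[...,0]<680)&(X[...,1]>-30)&(X[...,1]<330)&(X[...,2]>7)
    np.save(n+'X.npy',X)
    k,l,st,ce=cv2.connectedComponentsWithStats(R.astype(np.uint8))
    for i in range(1,k):
        if st[i,4]>60:
            Y=X[l==i]; print(i,st[i,4],ce[i].round(),Y.min(0).round(),Y.max(0).round(), np.median(hsv[l==i],0))
    # fence top ridge: z>38 points in fence area
    F=ok&(X[...,0]>440)&(X[...,0]<660)&(X[...,1]>140)&(X[...,1]<260)&(X[...,2]>34)&(X[...,2]<50)&(hsv[...,1]<240)
    print('ridge',F.sum()); 
    if F.sum()>10:
        Y=X[F]; print(Y[np.argsort(Y[:,0])][::max(1,len(Y)//25)].round())
E
```

```text
scene plate hsv [ 25 111 253] bench [ 11 180 139]
646 ((508.6254577636719, 73.90689086914062), (95.14258575439453, 76.92814636230469), 1.5321457386016846) depthz 10.56947081876524
[[460. 111.]
 [462.  34.]
 [557.  37.]
 [555. 114.]]
1 518 [344. 169.] [380. 113.   7.] [406. 180.  87.] [104.  62. 111.]
2 971 [391. 206.] [458. 162.   7.] [655. 262.  47.] [ 15.  52. 171.]
3 64 [291. 189.] [380. -29.   8.] [406.   7.  13.] [112.  174.5 212. ]
4 754 [336. 207.] [454.  32.   7.] [559. 115.  14.] [ 25. 112. 253.]
5 639 [439. 214.] [581. 267.   7.] [680. 329.  33.] [  6. 203. 165.]
8 266 [327. 244.] [637. -26.   7.] [670.   5.  70.] [ 12. 173. 113.]
ridge 280
[[460. 228.  41.]
 [471. 223.  39.]
 [480. 226.  44.]
 [489. 222.  40.]
 [499. 217.  38.]
 [507. 215.  41.]
 [515. 216.  45.]
 [523. 218.  44.]
 [530. 209.  35.]
 [539. 212.  43.]
 [547. 210.  45.]
 [555. 203.  43.]
 [563. 202.  40.]
 [570. 204.  43.]
 [578. 199.  41.]
 [584. 199.  39.]
 [593. 199.  45.]
 [598. 205.  38.]
 [606. 197.  43.]
 [612. 189.  37.]
 [618. 190.  41.]
 [625. 188.  44.]
 [631. 194.  43.]
 [637. 185.  38.]
 [643. 18
[... 406 characters left out ...]
[366. 225.] [380. 114.   8.] [403. 182.  90.] [103.  86. 121.]
26 1211 [304. 243.] [456. 183.   7.] [661. 264.  51.] [107. 146. 134.]
31 655 [272. 263.] [581. 264.   7.] [680. 330.  36.] [  5. 169. 117.]
ridge 343
[[461. 231.  39.]
 [469. 236.  39.]
 [476. 230.  43.]
 [482. 221.  45.]
 [490. 229.  39.]
 [496. 224.  45.]
 [502. 220.  39.]
 [510. 223.  41.]
 [517. 219.  40.]
 [525. 222.  37.]
 [531. 218.  48.]
 [538. 212.  40.]
 [546. 213.  39.]
 [552. 209.  47.]
 [561. 211.  34.]
 [567. 208.  38.]
 [575. 210.  48.]
 [582. 204.  43.]
 [591. 206.  40.]
 [598. 196.  45.]
 [606. 202.  41.]
 [613. 195.  44.]
 [622. 198.  38.]
 [629. 191.  41.]
 [637. 197.  38.]
 [645. 184.  44.]
 [653. 190.  44.]]
```

```bash
python3 - <<'E'
import cv2
a=cv2.imread('pics/scene0.png')[140:280,290:480];b=cv2.imread('pics/side0.png')[160:300,230:420]
cv2.imwrite('pics/z.png',cv2.resize(cv2.vconcat([a,b]),None,fx=2.14,fy=2.14,interpolation=cv2.INTER_CUBIC)) 
E
```

```text
(no output)
```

View pics/z.png

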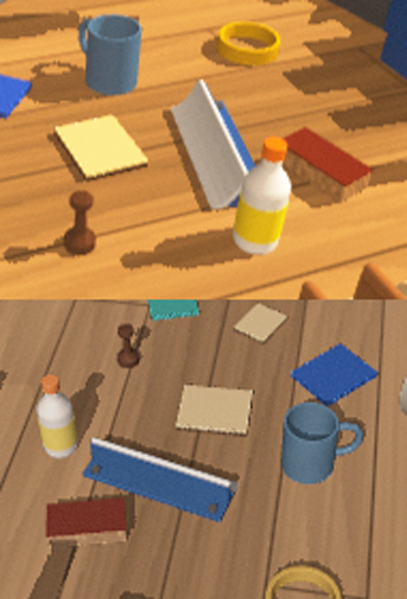

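send_rows --targets '[{"offset": [3.5, -2, 0], "spin": -0.12}, {"offset": [7, -5, 0], "spin": -0.24}, {"offset": [9, -8, 0], "spin": -0.36}, {"offset": [11, -11, 0], "spin": -0.48}, {"offset": [13, -14, 0], "spin": -0.6}, {"offset": [15, -17.5, 0], "spin": -0.72}, {"offset": [17, -21, 0], "spin": -0.84}, {"offset": [19, -24, 0], "spin": -0.96}]' --grip 0.45

```text
time_s: 1.47
eef_pos: [413.7, 233.2, 231.5]
ee_rot: [0.0, 0.646, 0.763, 0.0]
force: [0.2, 0.0, -0.0]
grip_width: 0.45
grip_force: 0.0
```

```bash
python3 - <<'E'
from h import *
s=ctrl.sense();print(s['time_s'],s['eef_pos'].round(1) if hasattr(s['eef_pos'],'round') else s['eef_pos'],s['ee_rot'],s['joints'],s['grip_width'])
for n in('scene','side'):
    X=np.load(n+'X.npy')
    for nm,b in dict(mug=(300,420,90,200,30),glue=(660,760,80,260,50)).items():
        Y=X[(X[...,0]>b[0])&(X[...,0]<b[1])&(X[...,1]>b[2])&(X[...,1]<b[3])&(X[...,2]>b[4])]
        if len(Y): print(n,nm,len(Y),np.percentile(Y,2,0).round(),np.percentile(Y,98,0).round())
    u,v=(412,235) if n=='scene' else (257,215); print(X[v,u])
    # foot line: face points, fit using fence coords
    nn=np.array([.225,.974]);c=np.array([548,174.])
    q=(X[...,:2]-c)@nn; t=(X[...,:2]-c)@np.array([.974,-.225])
    m=(abs(t)<90)&(q>5)&(q<50)&(X[...,2]>38)&(X[...,2]<50); pf=np.polyfit(X[m][:,0],X[m][:,1],1); print('ridge fit',pf, np.polyval(pf,556),m.sum(), q[m].mean())
E
```

```text
1.4667 [413.7 233.2 231.5] [1.52451813e-04 6.46133911e-01 7.63224041e-01 9.33048348e-05] [ 2.65922602e-01  2.01827358e-01  1.64137480e+00 -1.51092648e-04
  1.29806398e+00  1.00183049e-01] 0.44996904968879303
scene mug 696 [307. 113.  32.] [404. 180.  86.]
scene glue 657 [697. 146.  52.] [732. 184. 131.]
[725.57257576 154.76839881  69.98412889]
ridge fit [-2.36357312e-01  3.38256508e+02] 206.84184185847448 193 33.76180255405225
side mug 744 [306. 112.  31.] [401. 183.  88.]
side glue 358 [684. 159.  52.] [726. 193. 132.]
[695.75415861 188.87676915  82.69486911]
ridge fit [-2.31724576e-01  3.38350498e+02] 209.5116344814215 238 36.38811038893727
```

send_rows --targets '[{"offset": [1.5, -3.5, 0], "spin": -0.1}, {"offset": [3, -7, 0], "spin": -0.14}, {"offset": [4.5, -11, -2], "spin": -0.14}, {"offset": [6, -15, -5], "spin": -0.14}, {"offset": [7.5, -19, -8], "spin": -0.14}, {"offset": [9.4, -22.7, -11], "spin": -0.14}, {"offset": [9.4, -22.7, -15], "spin": -0.14}, {"offset": [9.4, -22.7, -19], "spin": -0.14}]'

```text
time_s: 2.13
eef_pos: [507.2, 9.1, 63.2]
ee_rot: [0.002, 0.697, 0.717, 0.001]
force: [1.0, 0.6, -1.3]
grip_width: 0.449
grip_force: 0.0
```

send_rows --targets '[{"offset": [0, 0, -1], "spin": 0}, {"offset": [0, 0, -2], "spin": 0}, {"offset": [0, 0, -2.8], "spin": 0}, {"offset": [0, 0, -3.2], "spin": 0}, {"offset": [0, 0, -3.4], "spin": 0}, {"offset": [0, 0, -3.4], "spin": 0}]'

```text
time_s: 2.63
eef_pos: [505.8, 12.3, 30.5]
ee_rot: [0.001, 0.695, 0.719, 0.0]
force: [0.2, -1.2, -0.1]
grip_width: 0.455
grip_force: 0.0
```

```bash
python3 - <<'E'
from h import *
p,d=cap('scene','s1.png');p2,d=cap('side')
cv2.imwrite('pics/s1.png',cv2.resize(cv2.vconcat([p[110:270,270:450],p2[130:290,250:430]]),None,fx=1.8,fy=1.8,interpolation=cv2.INTER_CUBIC)[:,:,::-1])
print(ctrl.sense()['force'])
E
```

```text
[-0.72481319  0.35033396  0.77207644]
```

View pics/s1.png

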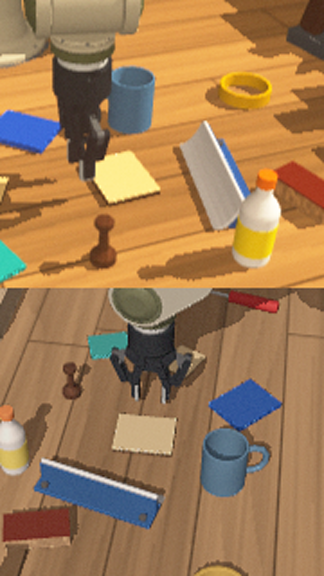

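The gripper stands behind the plate's rear edge, square to it, and clear of the peg and mug. Next I feel for the bench.

send_rows --targets '[{"offset": [0, 0, -1], "spin": 0}, {"offset": [0, 0, -1.9], "spin": 0}, {"offset": [0, 0, -2.3], "spin": 0}, {"offset": [0, 0, -2.3], "spin": 0}, {"offset": [0, 0, -2.3], "spin": 0}]'

```text
time_s: 3.15
eef_pos: [505.2, 11.9, 6.3]
ee_rot: [-0.0, 0.696, 0.718, -0.0]
force: [-0.2, 0.1, 0.1]
grip_width: 0.448
grip_force: 0.0
```

send_rows --targets '[{"offset": [0, 0, -0.15], "spin": 0}, {"offset": [0, 0, -0.3], "spin": 0}, {"offset": [0, 0, -0.3], "spin": 0}, {"offset": [0, 0, -0.3], "spin": 0}]'

```text
time_s: 3.48
eef_pos: [505.4, 11.8, 3.7]
ee_rot: [0.0, 0.696, 0.718, 0.0]
force: [0.4, 0.4, -0.1]
grip_width: 0.453
grip_force: 0.0
```

send_rows --targets '[{"offset": [0, 0, -0.1], "spin": 0}, {"offset": [0, 0, -0.2], "spin": 0}, {"offset": [0, 0, -0.2], "spin": 0}, {"offset": [0, 0, -0.2], "spin": 0}]'

```text
time_s: 3.82
eef_pos: [505.3, 11.9, 1.6]
ee_rot: [-0.0, 0.696, 0.718, -0.0]
force: [0.7, 0.2, 0.1]
grip_width: 0.451
grip_force: 0.0
```

send_rows --targets '[{"offset": [0, 0, -0.1], "spin": 0}, {"offset": [0, 0, -0.15], "spin": 0}, {"offset": [0, 0, -0.15], "spin": 0}]'

```text
time_s: 4.07
eef_pos: [505.3, 11.9, 0.0]
ee_rot: [-0.0, 0.696, 0.718, -0.0]
force: [0.1, -0.2, 0.5]
grip_width: 0.452
grip_force: 0.0
```

send_rows --targets '[{"offset": [0, 0, -0.1], "spin": 0}, {"offset": [0, 0, -0.15], "spin": 0}, {"offset": [0, 0, -0.15], "spin": 0}]'

```text
time_s: 4.32
eef_pos: [505.4, 11.9, -1.3]
ee_rot: [-0.0, 0.696, 0.718, -0.0]
force: [-1.7, -0.3, 1.7]
grip_width: 0.451
grip_force: 1.2
```

send_rows --targets '[{"offset": [0, 0, 0.3], "spin": 0}, {"offset": [0, 0.5, 0.3], "spin": 0}, {"offset": [0, 1.0, 0.3], "spin": 0}, {"offset": [0.1, 1.6, 0.3], "spin": -0.03}, {"offset": [0.1, 2.2, 0.3], "spin": -0.06}, {"offset": [0.2, 2.8, 0.3], "spin": -0.09}, {"offset": [0.2, 3.4, 0.3], "spin": -0.12}]'

```text
time_s: 4.9
eef_pos: [507.4, 46.6, 1.6]
ee_rot: [0.0, 0.738, 0.675, -0.0]
force: [0.3, 0.2, 0.2]
grip_width: 0.45
grip_force: 0.3
```

send_rows --targets '[{"offset": [0.0, 0.6, 0], "spin": -0.03}, {"offset": [0.1, 1.2, 0], "spin": -0.06}, {"offset": [0.2, 1.8, 0], "spin": -0.09}, {"offset": [0.3, 2.4, 0], "spin": -0.12}, {"offset": [0.4, 3.0, 0], "spin": -0.145}, {"offset": [0.4, 3.0, 0], "spin": -0.145}]'

```text
time_s: 5.4
eef_pos: [511.3, 77.1, 1.6]
ee_rot: [-0.0, 0.784, 0.62, 0.0]
force: [-0.2, -0.4, 0.6]
grip_width: 0.451
grip_force: 0.0
```

```bash
cat > pl.py <<'E'
from h import *
c=np.array([547.8,173.]);nn=np.array([.228,.974]);tt=np.array([-.974,.228])
def plate(n,uv):
    p,d=cap(n); X=cloud(n,d)
    m=np.zeros((402,642),np.uint8)
    cv2.floodFill(p.copy(),m,uv,0,(14,)*3,(14,)*3,4|(255<<8)|cv2.FLOODFILL_MASK_ONLY|cv2.FLOODFILL_FIXED_RANGE)
    mm=m[1:-1,1:-1]>0; v,u=np.nonzero(mm); Q=w(n,u,v,z=10.)[:,:2]
    r=cv2.minAreaRect(Q.astype(np.float32)); b=cv2.boxPoints(r)-c
    print(n,len(u),np.round(r[0]),np.round(r[1]),r[2]); print('fence xy corners',np.c_[b@nn,b@tt].round().tolist())
def pr(n,P):
    c=ctrl.calibration(n);q=np.array(c['view'])@np.append(P,1); return int(c['fx']*q[0]/q[2]+c['cx']),int(c['fy']*q[1]/q[2]+c['cy'])
E
python3 - <<'E'
from pl import *
P=ctrl.sense();print(P['eef_pos'],P['ee_rot'],P['force'])
plate('side',pr('side',(522,125,10)));plate('scene',pr('scene',(522,125,10)))
E
```

```text
[511.31879217  77.07640155   1.59549117] [-6.59692490e-05  7.84406131e-01  6.20247542e-01  5.43545931e-05] [-0.2154194  -0.39184487  0.62968027]
side 656 [526. 126.] [83. 98.] 76.60273742675781
fence xy corners [[-92.0, 60.0], [-93.0, -38.0], [-10.0, -38.0], [-10.0, 60.0]]
scene 592 [527. 127.] [78. 96.] 76.62041473388672
fence xy corners [[-89.0, 58.0], [-89.0, -38.0], [-11.0, -38.0], [-10.0, 58.0]]
```

send_rows --targets '[{"offset": [0.11, 0.49, 0], "spin": 0}, {"offset": [0.23, 0.97, 0], "spin": 0}, {"offset": [0.34, 1.46, 0], "spin": 0}, {"offset": [0.46, 1.95, 0], "spin": 0}, {"offset": [0.57, 2.44, 0], "spin": 0}, {"offset": [0.68, 2.92, 0], "spin": 0}, {"offset": [0.8, 3.41, 0], "spin": 0}, {"offset": [0.91, 3.9, 0], "spin": 0}]'

```text
time_s: 6.17
eef_pos: [520.5, 115.3, 1.6]
ee_rot: [-0.0, 0.784, 0.62, -0.0]
force: [-0.7, -2.4, -1.1]
grip_width: 0.45
grip_force: 1.1
```

send_rows --targets '[{"offset": [0.11, 0.49, 0], "spin": 0}, {"offset": [0.23, 0.97, 0], "spin": 0}, {"offset": [0.34, 1.46, 0], "spin": 0}, {"offset": [0.46, 1.95, 0], "spin": 0}, {"offset": [0.57, 2.44, 0], "spin": 0}, {"offset": [0.68, 2.92, 0], "spin": 0}, {"offset": [0.8, 3.41, 0], "spin": 0}, {"offset": [0.8, 3.41, 0], "spin": 0}]'

```text
time_s: 6.83
eef_pos: [528.7, 149.8, 1.7]
ee_rot: [0.0, 0.784, 0.62, 0.0]
force: [0.5, -0.1, 0.3]
grip_width: 0.452
grip_force: 0.0
```

```bash
python3 - <<'E'
from pl import *
P=ctrl.sense();print(P['eef_pos'],P['force'], (P['eef_pos'][:2]-c)@nn)
p,d=cap('scene');p2,d=cap('side')
cv2.imwrite('pics/s2.png',cv2.resize(cv2.hconcat([p[130:270,310:450],p2[150:290,240:380]]),None,fx=2.8,fy=2.8,interpolation=cv2.INTER_CUBIC)[:,:,::-1])
E
```

```text
[528.68350163 149.83795915   1.68671501] [ 0.4671221  -0.0702703   0.28863948] -26.918389417451536
```

View pics/s2.png

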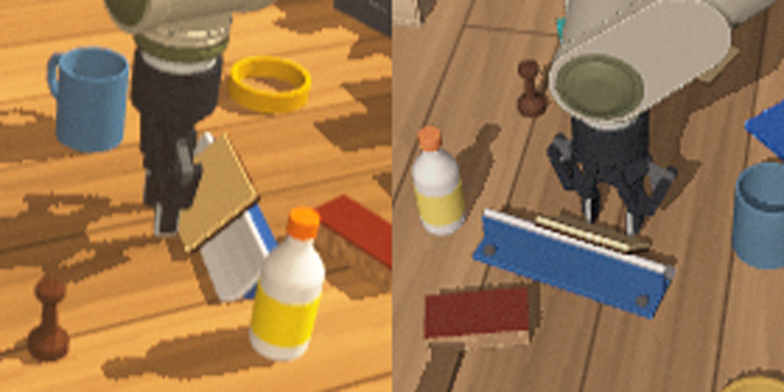

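The plate leans on the fence: its pale face is to the front at (215,190), and its top edge shows above the fence at (590,232). I'll retreat and go up.

send_rows --targets '[{"offset": [-0.05, -0.2, 0], "spin": 0}, {"offset": [-0.2, -0.8, 0], "spin": 0}, {"offset": [-0.5, -2, 0], "spin": 0}, {"offset": [-0.8, -3.4, 0], "spin": 0}, {"offset": [-0.8, -3.4, 2], "spin": 0}, {"offset": [-0.8, -3.4, 5], "spin": 0}, {"offset": [-0.8, -3.4, 8.5], "spin": 0}, {"offset": [-0.8, -3.4, 12], "spin": 0}]'

```text
time_s: 7.6
eef_pos: [519.8, 113.7, 122.8]
ee_rot: [-0.0, 0.785, 0.62, -0.001]
force: [1.8, -0.7, 0.7]
grip_width: 0.447
grip_force: 0.0
```

send_rows --targets '[{"offset": [0, 0, 1], "spin": 0}, {"offset": [0.7, 3, 1.5], "spin": 0}, {"offset": [1.4, 6, 1.5], "spin": 0}, {"offset": [2.1, 9, 1.5], "spin": 0}, {"offset": [2.7, 11.5, 1.5], "spin": 0}, {"offset": [3.2, 13.8, 1.5], "spin": 0}, {"offset": [3.5, 15, 1.5], "spin": 0}, {"offset": [3.5, 15, 1.5], "spin": 0}]'

```text
time_s: 8.27
eef_pos: [555.4, 266.0, 135.8]
ee_rot: [-0.0, 0.784, 0.621, -0.0]
force: [0.2, -0.1, 0.3]
grip_width: 0.451
grip_force: 0.0
```

```bash
python3 - <<'E'
from pl import *
P=ctrl.sense();e=P['eef_pos'];print(P['time_s'],e,(e[:2]-c)@nn,(e[:2]-c)@tt)
for n in('scene','side'):
    p,d=cap(n,n+'3.png');X=cloud(n,d);q=(X[...,:2]-c)@nn;t=(X[...,:2]-c)@tt
    for a in range(-30,70,10):
        m=(q>a)&(q<a+10)&(abs(t-11)<35)&(X[...,2]<85)&(d>0); 
        if m.sum(): print(n,a,m.sum(),np.percentile(X[m][:,2],[5,50,95]).round())
    m=(X[...,2]>53)&(X[...,2]<75)&(q>20)&(q<70)&(abs(t)<100)
    if m.sum():print('top y range',t[m].min(),t[m].max(),np.median(q[m]),X[m][:,2].max())
E
```

```text
8.2667 [555.43240469 265.97425802 135.83944538] 92.29711558032328 13.764168663376186
scene -30 58 [-1.  1.  2.]
scene -20 97 [-1.  2. 13.]
scene -10 85 [13. 18. 22.]
scene 0 90 [23. 28. 33.]
scene 10 89 [32. 38. 44.]
scene 20 93 [43. 48. 54.]
scene 30 97 [54. 59. 65.]
scene 40 27 [59. 62. 66.]
scene 50 3 [ 9.  9. 10.]
scene 60 36 [ 7.  9. 10.]
top y range -40.44611402100954 62.84158718266563 36.275448249206065 66.66727750943176
side -30 36 [-1.  2.  4.]
side -20 7 [10. 13. 15.]
side -10 10 [19. 21. 26.]
side 0 9 [29. 32. 35.]
side 10 13 [38. 40. 46.]
side 20 11 [47. 51. 54.]
side 30 123 [12. 41. 65.]
side 40 250 [ 8. 26. 64.]
side 50 65 [ 6.  9. 13.]
side 60 115 [-1.  8. 12.]
top y range -39.65895090908411 62.39946542007741 41.29457629738363 69.139431989728
```

The plate leans at about 45°, with its top edge at 65 mm height, 46 mm behind the foot. I'll descend behind it and push back.

send_rows --targets '[{"offset": [0, 0, -2.5], "spin": 0}, {"offset": [0, 0, -5], "spin": 0}, {"offset": [0, 0, -7.2], "spin": 0}, {"offset": [0, 0, -8.4], "spin": 0}, {"offset": [0, 0, -8.7], "spin": 0}, {"offset": [-0.2, -1, -8.7], "spin": 0}, {"offset": [-0.45, -1.95, -8.7], "spin": 0}, {"offset": [-0.45, -1.95, -8.7], "spin": 0}]'

```text
time_s: 9.03
eef_pos: [551.4, 243.5, 51.0]
ee_rot: [0.0, 0.785, 0.62, 0.001]
force: [1.0, -1.2, 0.4]
grip_width: 0.45
grip_force: 0.0
```

send_rows --targets '[{"offset": [-0.11, -0.49, 0], "spin": 0}, {"offset": [-0.23, -0.97, 0], "spin": 0}, {"offset": [-0.34, -1.46, 0], "spin": 0}, {"offset": [-0.46, -1.95, 0], "spin": 0}, {"offset": [-0.57, -2.44, 0], "spin": 0}, {"offset": [-0.68, -2.92, 0], "spin": 0}]'

```text
time_s: 9.53
eef_pos: [544.1, 215.8, 49.7]
ee_rot: [0.0, 0.784, 0.62, 0.0]
force: [-0.1, 0.3, -0.4]
grip_width: 0.449
grip_force: 0.3
```

```bash
python3 - <<'E'
from pl import *
P=ctrl.sense();e=P['eef_pos'];print(P['time_s'],e,(e[:2]-c)@nn,P['force'])
p,d=cap('scene');X=cloud('scene',d);q=(X[...,:2]-c)@nn;t=(X[...,:2]-c)@tt
for a in range(-50,50,10):
    m=(q>a)&(q<a+10)&(abs(t-11)<35)&(X[...,2]<95)&(d>0)
    if m.sum(): print(a,m.sum(),np.percentile(X[m][:,2],[5,50,95]).round())
p2,d=cap('side')
cv2.imwrite('pics/s4.png',cv2.resize(cv2.hconcat([p[130:270,310:450],p2[150:290,240:380]]),None,fx=2.8,fy=2.8,interpolation=cv2.INTER_CUBIC)[:,:,::-1])
E
```

```text
9.5333 [544.1257355  215.83441855  49.74513227] 40.88299136251849 [-0.07505588  0.30527335 -0.41119475]
-50 62 [-1.  1.  2.]
-40 83 [-0.  2. 10.]
-30 88 [10. 15. 20.]
-20 87 [20. 25. 31.]
-10 90 [30. 35. 41.]
0 105 [ 2. 45. 51.]
10 111 [ 7. 55. 61.]
20 74 [18. 62. 65.]
30 127 [44. 72. 91.]
40 64 [40. 69. 85.]
```

View pics/s4.png

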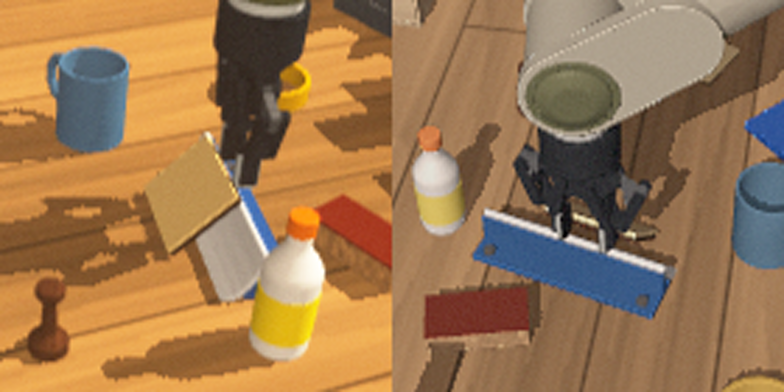

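The bottom edge slid about 20 mm forward instead of pivoting; the plate still stands at 45° against the fingers. I'll continue with a forward-and-up push, so that finger friction unloads the slide.

send_rows --targets '[{"offset": [-0.09, -0.39, 0.5], "spin": 0}, {"offset": [-0.23, -0.97, 1.1], "spin": 0}, {"offset": [-0.41, -1.75, 1.7], "spin": 0}, {"offset": [-0.62, -2.63, 2.1], "spin": 0}, {"offset": [-0.82, -3.5, 2.4], "spin": 0}, {"offset": [-1.05, -4.5, 2.4], "spin": 0}, {"offset": [-1.28, -5.5, 2.4], "spin": 0}, {"offset": [-1.5, -6.4, 2.4], "spin": 0}]'

```text
time_s: 10.3
eef_pos: [528.8, 151.0, 73.5]
ee_rot: [-0.0, 0.785, 0.62, -0.0]
force: [0.3, 0.1, 0.2]
grip_width: 0.449
grip_force: 0.0
```

```bash
python3 - <<'E'
from pl import *
P=ctrl.sense();e=P['eef_pos'];print(P['time_s'],e,(e[:2]-c)@nn,P['force'])
p,d=cap('scene');X=cloud('scene',d);q=(X[...,:2]-c)@nn;t=(X[...,:2]-c)@tt
for a in range(-120,50,10):
    m=(q>a)&(q<a+10)&(abs(t-11)<35)&(X[...,2]<95)&(d>0)
    if m.sum(): print(a,m.sum(),np.percentile(X[m][:,2],[5,50,95]).round())
p2,d=cap('side')
cv2.imwrite('pics/s5.png',cv2.resize(cv2.hconcat([p[130:270,310:450],p2[150:290,240:380]]),None,fx=2.8,fy=2.8,interpolation=cv2.INTER_CUBIC)[:,:,::-1])
E
```

```text
10.3 [528.76707486 150.99205814  73.49415157] -25.775242307732306 [0.31255478 0.094161   0.17680444]
-120 64 [-1.  0.  2.]
-110 65 [-1.  1.  3.]
-100 63 [-1.  1.  2.]
-90 62 [-1.  1.  2.]
-80 62 [-1.  1.  2.]
-70 64 [-1.  0.  2.]
-60 60 [-1.  1.  2.]
-50 60 [-1.  0.  2.]
-40 119 [-1.  3. 92.]
-30 123 [10. 15. 91.]
-20 83 [18. 21. 81.]
-10 81 [24. 28. 32.]
0 85 [ 5. 35. 39.]
10 89 [15. 42. 46.]
20 78 [46. 50. 53.]
30 35 [50. 53. 55.]
```

View pics/s5.png

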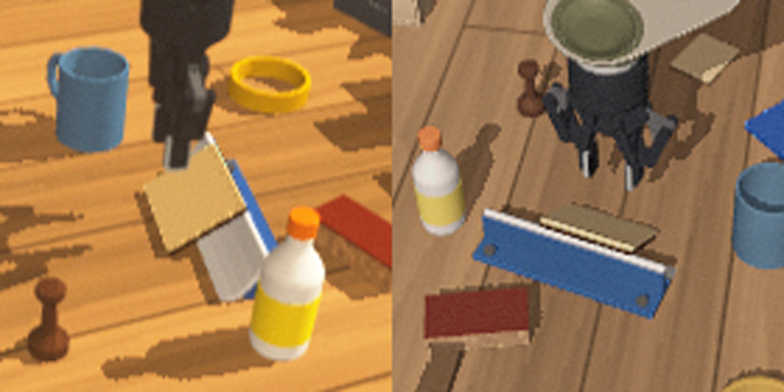

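The fingers slipped over the top edge, and the plate is back on the fence at about 35°. I'll push the foot in again from the front, farther this time, for a steeper lean.

send_rows --targets '[{"offset": [-0.7, -3, 0], "spin": 0}, {"offset": [-1.4, -6, 0], "spin": 0}, {"offset": [-1.4, -6, -2.5], "spin": 0}, {"offset": [-1.4, -6, -5], "spin": 0}, {"offset": [-1.4, -6, -6.5], "spin": 0}, {"offset": [-1.4, -6, -7.1], "spin": 0}, {"offset": [-1.4, -6, -7.18], "spin": 0}, {"offset": [-1.4, -6, -7.18], "spin": 0}]'

```text
time_s: 11.07
eef_pos: [515.5, 92.4, 2.2]
ee_rot: [0.0, 0.784, 0.62, 0.0]
force: [0.4, 0.2, -0.2]
grip_width: 0.449
grip_force: 0.0
```

send_rows --targets '[{"offset": [0.14, 0.6, 0], "spin": 0}, {"offset": [0.28, 1.2, 0], "spin": 0}, {"offset": [0.42, 1.8, 0], "spin": 0}, {"offset": [0.56, 2.4, 0], "spin": 0}, {"offset": [0.7, 3.0, 0], "spin": 0}, {"offset": [0.84, 3.6, 0], "spin": 0}, {"offset": [0.98, 4.2, 0], "spin": 0}, {"offset": [1.12, 4.8, 0], "spin": 0}]'

```text
time_s: 11.73
eef_pos: [526.5, 140.9, 1.8]
ee_rot: [-0.0, 0.784, 0.62, -0.0]
force: [0.8, -0.9, 0.1]
grip_width: 0.457
grip_force: 0.3
```

send_rows --targets '[{"offset": [0.11, 0.49, 0], "spin": 0}, {"offset": [0.23, 0.97, 0], "spin": 0}, {"offset": [0.34, 1.46, 0], "spin": 0}, {"offset": [0.46, 1.95, 0], "spin": 0}, {"offset": [0.5, 2.2, 0], "spin": 0}, {"offset": [0.5, 2.2, 0], "spin": 0}]'

```text
time_s: 12.23
eef_pos: [531.8, 162.4, 2.2]
ee_rot: [0.0, 0.784, 0.62, 0.0]
force: [0.3, -2.9, 2.5]
grip_width: 0.455
grip_force: 1.2
```

```bash
cat > st.py <<'E'
from pl import *
P=ctrl.sense();e=P['eef_pos'];print(P['time_s'],e,(e[:2]-c)@nn,(e[:2]-c)@tt,P['force'])
p,d=cap('scene');X=cloud('scene',d);q=(X[...,:2]-c)@nn;t=(X[...,:2]-c)@tt
for a in range(-110,60,10):
    m=(q>a)&(q<a+10)&(abs(t-11)<35)&(X[...,2]<95)&(d>0)
    if m.sum(): print(a,m.sum(),np.percentile(X[m][:,2],[5,50,95]).round())
E
python3 st.py
```

```text
12.2333 [531.75315041 162.37321306   2.20974615] -14.009172187476606 13.206724077739377 [ 0.25573006 -2.87307994  2.52924857]
-110 62 [-1.  0.  3.]
-100 63 [-1.  0.  2.]
-90 62 [-1.  1.  2.]
-80 63 [-1.  1.  3.]
-70 59 [-1.  1.  2.]
-60 61 [-1.  1.  2.]
-50 61 [-1.  1.  3.]
-40 83 [-1.  1. 88.]
-30 214 [-0. 36. 89.]
-20 106 [-0. 20. 83.]
-10 41 [-0. 10. 34.]
0 48 [11. 19. 67.]
10 41 [29. 36. 41.]
20 79 [41. 50. 55.]
30 112 [56. 63. 70.]
40 57 [70. 72. 74.]
50 4 [ 9. 39. 70.]
```

send_rows --targets '[{"offset": [-0.05, -0.2, 0], "spin": 0}, {"offset": [-0.2, -0.8, 0], "spin": 0}, {"offset": [-0.5, -2, 0], "spin": 0}, {"offset": [-0.8, -3.4, 0], "spin": 0}, {"offset": [-0.8, -3.4, 2], "spin": 0}, {"offset": [-0.8, -3.4, 5], "spin": 0}, {"offset": [-0.8, -3.4, 8.5], "spin": 0}, {"offset": [-0.8, -3.4, 12], "spin": 0}]'

```text
time_s: 12.95
eef_pos: [522.7, 127.2, 122.9]
ee_rot: [-0.0, 0.785, 0.62, -0.001]
force: [-0.1, -0.7, -0.9]
grip_width: 0.45
grip_force: 0.0
```

send_rows --targets '[{"offset": [0, 0, 1.5], "spin": 0}, {"offset": [0.7, 3, 2], "spin": 0}, {"offset": [1.4, 6, 2], "spin": 0}, {"offset": [2.1, 9, 2], "spin": 0}, {"offset": [2.7, 11.5, 2], "spin": 0}, {"offset": [3.2, 13.8, 2], "spin": 0}, {"offset": [3.4, 14.5, 2], "spin": 0}, {"offset": [3.4, 14.5, 2], "spin": 0}]'

```text
time_s: 13.62
eef_pos: [557.3, 273.6, 141.3]
ee_rot: [-0.0, 0.784, 0.621, -0.0]
force: [-1.0, -0.3, 0.3]
grip_width: 0.451
grip_force: 0.0
```

send_rows --targets '[{"offset": [0, 0, -2.5], "spin": 0}, {"offset": [0, 0, -5], "spin": 0}, {"offset": [0, 0, -7.4], "spin": 0}, {"offset": [0, 0, -8.8], "spin": 0}, {"offset": [0, 0, -9.1], "spin": 0}, {"offset": [0, 0, -9.1], "spin": 0}]'

```text
time_s: 14.12
eef_pos: [557.1, 271.8, 50.4]
ee_rot: [-0.0, 0.785, 0.62, -0.001]
force: [0.9, 0.1, -0.0]
grip_width: 0.453
grip_force: 0.0
```

```bash
python3 st.py
```

```text
14.1167 [557.13083434 271.76606744  50.37552236] 98.32557991233008 13.430430731943693 [ 0.89480983  0.12068391 -0.03453325]
-110 60 [-1.  1.  2.]
-100 62 [-1.  1.  2.]
-90 65 [-1.  1.  3.]
-80 64 [-1.  0.  2.]
-70 60 [-1.  1.  3.]
-60 63 [-1.  1.  3.]
-50 59 [-1.  1.  2.]
-40 62 [-2.  1.  2.]
-30 59 [-1.  1.  2.]
-20 63 [-1.  1.  2.]
-10 96 [-1. 10. 16.]
0 94 [16. 23. 29.]
10 99 [29. 36. 42.]
20 98 [43. 49. 55.]
30 99 [55. 61. 68.]
40 42 [64. 68. 70.]
50 3 [ 9. 10. 11.]
```

send_rows --targets '[{"offset": [-0.27, -1.17, 0], "spin": 0}, {"offset": [-0.68, -2.92, 0.0], "spin": 0}, {"offset": [-1.14, -4.87, 0.4], "spin": 0}, {"offset": [-1.6, -6.82, 1.2], "spin": 0}, {"offset": [-2.05, -8.77, 1.8], "spin": 0}, {"offset": [-2.46, -10.5, 2.0], "spin": 0}, {"offset": [-2.78, -11.9, 2.0], "spin": 0}, {"offset": [-2.78, -11.9, 2.0], "spin": 0}]'

```text
time_s: 14.83
eef_pos: [530.1, 151.9, 72.7]
ee_rot: [0.001, 0.785, 0.619, 0.001]
force: [0.2, 0.5, 0.6]
grip_width: 0.45
grip_force: 0.0
```

```bash
python3 st.py; python3 - <<'E'
from pl import *
p,d=cap('scene');p2,d=cap('side')
cv2.imwrite('pics/s6.png',cv2.resize(cv2.hconcat([p[130:270,310:450],p2[150:290,240:380]]),None,fx=2.8,fy=2.8,interpolation=cv2.INTER_CUBIC)[:,:,::-1])
E
```

```text
14.8333 [530.07029365 151.94325517  72.68234867] -24.551642512422376 12.467796168482444 [0.2291874  0.46760611 0.60962221]
-110 64 [-1.  0.  3.]
-100 75 [-1.  1. 10.]
-90 62 [ 9. 11. 12.]
-80 63 [ 9. 11. 12.]
-70 61 [ 9. 11. 12.]
-60 61 [ 9. 11. 13.]
-50 65 [ 9. 11. 12.]
-40 94 [ 9. 11. 92.]
-30 94 [ 9. 12. 92.]
-20 63 [ 9. 11. 90.]
-10 50 [-1.  1.  3.]
0 75 [-1.  3.  6.]
10 90 [ 4. 10. 15.]
20 112 [16. 24. 32.]
30 87 [34. 42. 45.]
40 8 [38. 39. 40.]
50 6 [ 9.  9. 11.]
```

View pics/s6.png

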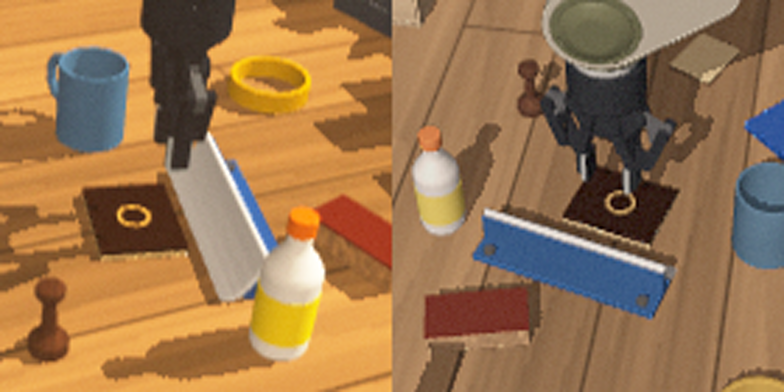

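The plate lies flat in front of the fence with its walnut face and ring up, centred at (135,215) in the scene crop. The bystanders have not moved. I'll lift clear and hand in.

send_rows --targets '[{"offset": [0, 0, 2], "spin": 0}, {"offset": [0, 0, 5], "spin": 0}, {"offset": [0, 0, 8], "spin": 0}, {"offset": [0, 0, 10], "spin": 0}, {"offset": [0, 0, 10], "spin": 0}, {"offset": [0, 0, 10], "spin": 0}]'

```text
time_s: 15.48
eef_pos: [530.0, 155.0, 171.8]
ee_rot: [0.001, 0.784, 0.621, 0.001]
force: [-0.0, -0.4, 0.3]
grip_width: 0.449
grip_force: 0.0
```

```bash
python3 -c "
from rig import ctrl
s=ctrl.sense();print(s['eef_pos'],s['dq']);print(ctrl.finish_job())"
```

```text
[529.9636067  154.98057171 171.75949711] [-0.00409346  0.03292312  0.03995069 -0.00061311 -0.01101018 -0.00053398]
the job is handed in; nothing more can be done
None
```

The plate lies flat in front of the fence with its walnut face up, turned only by pushing (the first topple slipped, so I re-leaned it and pushed again); the other things look unmoved, and the job was handed in at about 15.5 s.

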